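# Slide the keeper plate out over the end of the bench block for deburring

### The arm

A 6-joint arm with a two-finger parallel gripper is mounted at the origin on the work surface. World frame = base frame: x ahead of the robot, y to its left, z up, the work surface at z = 0. Lengths are in m, angles in rad, forces in N, time in s.
With the tool pointing down it reaches from about 0.35 to 0.975 m from the base axis. Payload 4.9 kg.
Tool frame: the origin (TCP) lies at the very end of the fingers, on their centre line; the grasp point (between the pads) lies behind it (manip.grip_depth is the z of the grasp point in the tool frame, in m); z points along the fingers, y is the direction in which the jaws open and shut (so a half turn about z gives the same grasp; the last joint's range is limited). The gripper opens to 85 mm and grips with 20 to 120 N. Pads are 22 mm wide; open, the fingers measure 114 mm over their backs; the gripper's body (76 mm by 85 mm) begins 54 mm behind the grasp point. The pads swing forward as they close: fully open they stand 13 mm farther back than shut.
Start: joints at [-1.427, 0.053, 1.613, -0, 1.476, -0.119], TCP at [0.162, -0.604, 0.231] pointing down, gripper open.
Joint ranges: [-3.01, 3.01], [-1.01, 2.22], [0.06, 2.58], [-1.02, 4.17], [0.09, 2.62], [-3.14, 3.14]. Speed limits (rad/s): [2.57, 2.57, 3.14, 3.14, 3.14, 3.14].

### API

Orientations are given as a unit quaternion [w, x, y, z].
In Python, from plant import state, optics, manip, silhouettes, place_of gives the robot as it stands. The module is installed in compiled form; this text tells all that it offers.
- The arm moves only by the tool jog_arm, never from a script. Its argument "increments" is a list of rows, each an object with "slide": the shift along the tool's x, y, z in mm, a list of three; "rotation": the turn, a rotation vector about the tool's x, y, z in degrees, a list of three. A call has 1 to 20 rows; each row shifts and turns the commanded pose from where the row before left it, along the tool's axes as they then stand; what a row does not reach is not made up. A row lasts 1/12 s, in which the tool goes at most 41.7 mm and 7.16 degrees, less where a joint would pass 70% of its speed; a pose out of reach is approached as far as the arm can. A call with a gripper value outside its range is refused whole. "fingers" is the opening, from 0 (shut) to 1 (fully open), set as the call begins (left out, the last holds). The fingers move at their own pace and stop on an object; the grip force is fixed at half the most. Time passes only in rows, so rows that do not move let the fingers close. It gives the time, the measured TCP pose, the force and the opening at its end, in the units of the state.
- state(): the state, without advancing time (a new reading comes with each control period).
- optics.grab_frame(name): name is "scene" or "top" or "wrist"; returns a dict with "frame" (420x560x3 uint8, blue, green, red), "camera_matrix" (3x3 intrinsics, pixels), "R" (3x3) and "t" (3): a world point X has camera coordinates R X + t. Camera axes: x right, y down, z forward; pixel columns grow to the right and rows downward; lengths in m; the calibration is good to about 2 mm. The wrist camera is an equidistant fisheye: a pixel r from the principal point sees the ray r / f radians off the axis. A picture is of the moment at which its call begins. There is no depth.
- manip.job_done(): hands the job in, once; it reports no verdict.
Trained networks look in the newest picture that a camera, given by its name, has taken for a name from the list of things; names that differ only in an ending like _2 or _b are one class to them, and where a whole thing is asked for, a point or a joint stands for the part that bears it (a point fixed in the world has none). Each returns a list of dicts, best first, with "score" (0 to 1); they miss things now and then, are a little off and sometimes report something else, mostly with a low value. They report only what shows in the picture. A call takes as long as a camera call. They do not tell look-alikes from the thing itself.
- silhouettes(thing, camera): "mask" (420x560 bool, what is visible of it) and "bbox" ([left, top, right, bottom] in pixels, round what is visible of it).
- place_of(thing, camera): "uv" ([column, row] in pixels: a listed point, or the origin of a listed thing).
The state is a dict: "time": time; "joint_pos": joint angles; "joint_vel": joint speeds; "joint_efforts": joint torques, N m; "tool_pos": TCP position; "tool_rot": TCP orientation; "contact_force": force on the tool from outside, world axes, zero at the start; "ft_torque": the same for the moment, N m; "gripper_width": opening from 0.0 (shut) to 1.0 (fully open).
Only numpy, scipy, OpenCV 4.12 (cv2) and the standard library are available. Lean on these libraries where they do the work, as an engineer would, in place of code of your own. Each camera call takes 0.05 s, during which the arm holds its last target.

### The job

The drilled ends of the keeper plates have to be deburred from above and below, so get the plate on the bench block ready: push it with your fingertips until its long edge lies flat against the stop bar and both its holes are fully clear beyond the block's end, with at least about two thirds of the plate still resting on the block. Slide it only, never lift or tip it, and leave everything else where it lies.

Things in the scene. Friction and masses are not known exactly. Their poses are not given: they have to be found in the camera images.
- block: bench block, fixed: dark ground-steel base 160 x 320 mm (own x, y); its flat top, the ledge, is 40 mm above the table. Origin: centre of its underside. Along the far (+x) edge a bright steel stop bar stands 16 mm above the ledge, full length; its face towards the robot is at block x = +55 mm, so the ledge runs from x = -80 to +55 mm. The plate must overhang the +y end (robot's left, y = +160 mm)
- block_end (a point): middle of the ledge's left end edge (block x = -12.5, y = +160 mm), at ledge height
- plate: keeper plate, bright metal, 90 x 160 x 6 mm (own x, y, z), about 0.7 kg, flat on the ledge, askew up to 7 degrees, its middle 12 to 30 mm off the bar, wholly on the block at first. Origin: centre of its underside. Its +x long edge faces the bar. Two 12 mm holes at x = -25 and +25, y = +60 mm: clear of the block at 26 mm overhang. It takes 4 to 14 N to slide and stops when no longer pushed
- plate_end (a point): middle of the plate's drilled (+y) end face, at half its thickness
- plate_tail (a point): middle of the plate's plain (-y) end face, at half its thickness; the face to push for moving it along the bar
- plate_back_a (a point): the plate's corner (+x, +y): bar side, drilled end, at half thickness
- plate_back_b (a point): the plate's corner (+x, -y): bar side, plain end, at half thickness
- bush: a steel drill bush, 28 mm in diameter, 30 mm high with a 12 mm bore, standing loose on the ledge near the block's right (-y) end. Origin: centre of its underside. Leave it standing
- hammer: a soft-faced hammer, 0.6 kg, 270 mm long, 38 mm high, lying on the table to the right of the block along its own x, head (100 mm across) at +x. Origin: under its middle. Leave it
- tub_lid: the black lid of the tub, a disc 84 mm in diameter and 10 mm high, lying on the table beyond the block's left end. Origin: centre of its underside. Leave it
- tub: an empty open black plastic tub, 82 mm in diameter, 86 mm high, on the table left of the robot's middle. Origin: centre of its underside. Leave it
- screwdriver: a screwdriver 200 mm long, lying on the table between robot and block, along its own x, handle at -x. Leave it
- hexkey: an L-shaped steel hex key, 140 x 40 mm, 8 mm thick, lying on the table between robot and block. Leave it
- wrench: a flat steel wrench 180 mm long, lying on the table at the right, along its own x. Leave it
Mind the look-alikes: they are no part of the job. Several things have the shape of the plate; the one meant has the colours described above.

How it is judged:
By the outcome, as a careful person would: the job done as asked, in the order asked, and still so for the second after the job is handed in, with the robot touching nothing.
It also fails if it takes over 56 s, if anything falls off the work surface, if the arm or the gripper's body presses on something with over 40 N, if the wrist force passes 120 N, or if a joint passes its speed limit or range.

## Working session

There is one attempt and no reset: what is moved stays moved. The work goes in short steps, Python scripts to look and compute and a tool call to move; the robot and the scene stay as the last step left them, time stands still between calls to the robot, and variables do not carry over. Pictures are saved under pics/ and viewed, and the job is handed in when it is done.

Besides the shell and the picture viewer there is one more tool, called after ">>>" in YAML: its name, and indented under it one key for each argument. jog_arm: Moves the arm, as the interface text tells. Its arguments: {"type":"object","properties":{"increments":{"type":"array","items":{"type":"object","properties":{"slide":{"type":"array","items":{"type":"number"}},"rotation":{"type":"array","items":{"type":"number"}}}}},"fingers":{"type":"number"}},"required":["increments"]}

```bash
mkdir -p pics; python3 - <<'E'
from plant import state, optics, manip, silhouettes, place_of
import cv2
s=state();print(s)
for n in ["scene","top"]:
    f=optics.grab_frame(n);cv2.imwrite(f"pics/{n}0.png",f["frame"])
    print(n,f["camera_matrix"].tolist(),f["R"].tolist(),f["t"].tolist())
    for th in ["block","block_end","plate","plate_end","plate_tail","plate_back_a","plate_back_b","bush","tub","tub_lid","hammer"]:
        print(th,[(round(d["score"],2),[round(float(v),1) for v in d["uv"]]) for d in place_of(th,n)])
print(state()["time"])
E
```

```text
{'time': 0.0, 'joint_pos': array([-1.42697685e+00,  5.33393413e-02,  1.61424736e+00,  1.67392407e-05,
        1.47602484e+00, -1.18978484e-01]), 'joint_vel': array([-0.00075726, -0.0009146 , -0.00068547,  0.0006645 , -0.00245436,
       -0.00016881]), 'joint_efforts': array([ 9.73575737e-06, -3.93680978e+01, -3.70175207e+01, -5.16962098e-05,
        6.98417585e-03,  1.54256179e-05]), 'tool_pos': array([ 0.16229465, -0.60292982,  0.23010175]), 'tool_rot': array([-1.00946856e-03,  9.91379168e-01,  1.31020330e-01, -4.20684453e-06]), 'contact_force': array([ 0.12415863,  0.81912046, -0.25556684]), 'ft_torque': array([-0.01547637, -0.01919113,  0.03663996]), 'gripper_width': 1.0031426845848324}
scene [[540.8931291392322, 0.0, 282.2515452158616], [0.0, 540.8931291392322, 208.88832480048973], [0.0, 0.0, 1.0]] [[-0.2981794399523955, 0.9544808097180796, 0.0074434850436523765], [0.5196624434981211, 0.16887368572213482, -0.8375157449792714], [-0.8006497151733948, -0.24586187616330635, -0.5463624908814853]] [0.1435927173533625, -0.16753505882704126, 1.7182892807353591]
block [(0.86, [295.2, 268.
[... 1581 characters left out ...]
316.7]), (0.58, [257.6, 262.5])]
plate_tail [(0.84, [386.3, 170.1]), (0.82, [285.2, 216.1]), (0.67, [264.4, 164.3]), (0.58, [184.6, 274.4])]
plate_back_a [(0.82, [258.9, 151.8]), (0.8, [399.2, 177.4]), (0.77, [140.7, 306.9]), (0.75, [246.2, 254.9]), (0.75, [431.3, 140.5]), (0.7, [171.7, 266.7]), (0.69, [272.9, 210.7]), (0.62, [210.6, 160.1])]
plate_back_b [(0.82, [258.9, 151.8]), (0.8, [399.2, 177.4]), (0.77, [140.7, 306.9]), (0.75, [246.2, 254.9]), (0.75, [431.3, 140.5]), (0.7, [171.7, 266.7]), (0.69, [272.9, 210.7]), (0.62, [210.6, 160.1])]
bush [(0.61, [303.3, 155.2])]
tub [(0.71, [132.7, 239.3])]
tub_lid [(0.98, [174.1, 189.2]), (0.65, [208.3, 160.8])]
hammer [(0.82, [348.5, 155.3])]
1.2
```

View pics/scene0.png

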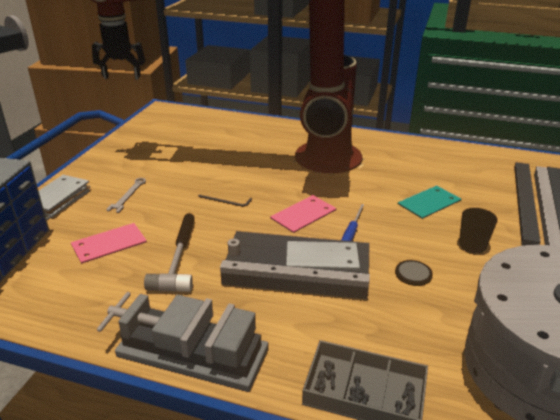

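View pics/top0.png

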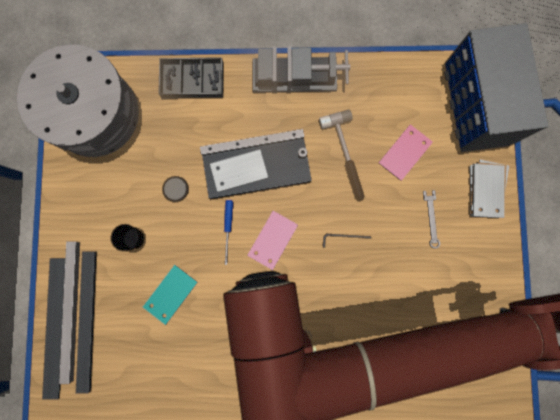

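```bash
python3 - <<'E'
import cv2
f=cv2.imread("pics/top0.png")[120:220,150:350]
cv2.imwrite("pics/topcrop0.png",cv2.resize(f,None,fx=4,fy=4,interpolation=cv2.INTER_CUBIC))
E
```

```text
(no output)
```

View pics/topcrop0.png

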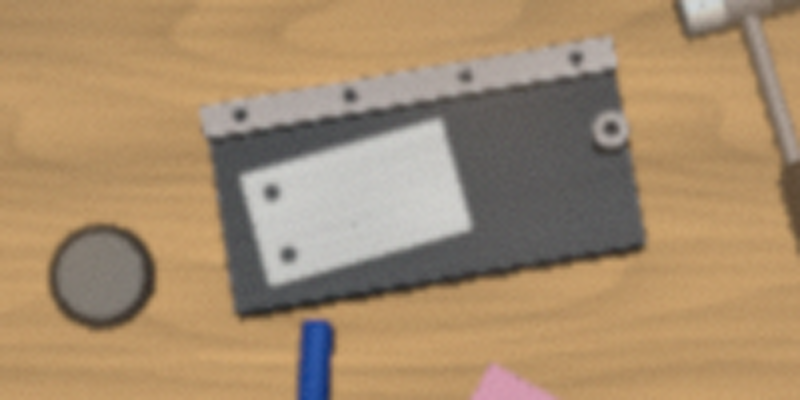

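The bright plate on the dark block, at top (241,170), is the one meant. The others do not fit: the pink plates at (272,240) and (406,154) and the teal one at (170,294) have the wrong colour and lie on the table, and the grey stack at (488,190) is not on the block. The enlarged crop confirms it: two holes at the left end, askew to the bar. The bush stands at (303,153) and the lid lies at (175,188).

```bash
cat > h.py <<'E'
import numpy as np, cv2
def H(f,z):  # plane z -> pixel homography
    R=np.array(f["R"]);t=np.array(f["t"]);K=np.array(f["camera_matrix"])
    return K@np.column_stack([R[:,0],R[:,1],R[:,2]*z+t])
def back(f,uv,z):
    p=np.linalg.inv(H(f,z))@np.r_[uv,1.0];return p[:2]/p[2]
def rect(f,z,x0,x1,y0,y1,s):  # s px per m ; image rows: x down from x1, cols y from y1 decreasing
    A=np.array([[0,-1/s,x1],[-1/s,0,y1],[0,0,1]])  # (col,row)->(x,y)
    M=H(f,z)@A
    return cv2.warpPerspective(f["frame"],M,(int((y1-y0)*s),int((x1-x0)*s)),flags=cv2.INTER_CUBIC|cv2.WARP_INVERSE_MAP)
E
python3 - <<'E'
from h import *
from plant import optics,silhouettes,state
for n in ["top","scene"]:
    f=optics.grab_frame(n)
    R=f["R"];print(n,"cam",-R.T@f["t"])
    m=rect(f,0.046,0.40,0.75,-0.2,0.3,1600)
    cv2.imwrite(f"pics/rect_{n}.png",m)
    for th,z in [("plate",0.046)]:
        for d in silhouettes(th,n):
            c,_=cv2.findContours(d["mask"].astype(np.uint8),cv2.RETR_EXTERNAL,cv2.CHAIN_APPROX_NONE)
            c=max(c,key=cv2.contourArea).reshape(-1,2)
            P=np.array([back(f,q,z) for q in c])
            r=cv2.minAreaRect((P*1000).astype(np.float32))
            print(th,round(d["score"],2),d["bbox"],r, cv2.boxPoints(r).round(0).tolist())
    # pixel colour based
    g=m.min(axis=2); b=((g>140)&(m.max(axis=2).astype(int)-g<40)).astype(np.uint8)
    k,l,st,ce=cv2.connectedComponentsWithStats(b)
    for i in range(1,k):
        if st[i,4]>5000:
            cs,_=cv2.findContours((l==i).astype(np.uint8),cv2.RETR_EXTERNAL,cv2.CHAIN_APPROX_NONE)
            r=cv2.minAreaRect(max(cs,key=cv2.contourArea))
            bx=cv2.boxPoints(r); print("col",st[i],np.c_[750-bx[:,1]/1.6,300-bx[:,0]/1.6].round(1).tolist(),np.array(r[1])/1.6,r[2])
E
```

```text
top cam [ 0.2823936  -0.03158386  1.34629132]
plate 0.95 [379.7, 129.8, 434.8, 182.8] ((601.2371826171875, -392.9139404296875), (87.1531982421875, 156.23800659179688), 49.85710144042969) [[513.0, -376.0], [633.0, -477.0], [689.0, -410.0], [570.0, -309.0]]
plate 0.87 [212.2, 153.2, 267.7, 192.4] ((549.2495727539062, 115.56986999511719), (91.96553039550781, 164.49429321289062), 15.468563079833984) [[483.0, 183.0], [527.0, 24.0], [616.0, 49.0], [572.0, 207.0]]
plate 0.8 [248.7, 210.1, 295.3, 271.7] ((337.5970458984375, 13.07220458984375), (86.9873275756836, 153.88726806640625), 59.76694869995117) [[249.0, 14.0], [382.0, -63.0], [426.0, 12.0], [293.0, 89.0]]
plate 0.78 [143.0, 263.0, 197.0, 322.0] ((178.8948974609375, 317.9688720703125), (89.78512573242188, 155.99203491210938), 53.769187927246094) [[89.0, 328.0], [215.0, 236.0], [268.0, 308.0], [143.0, 400.0]]
col [  104   116   512   116 17194] [[627.2999877929688, 235.89999389648438], [679.7999877929688, -81.4000015258789], [654.7000122070312, -85.5999984741211], [602.0999755859375, 231.6999969482422]] [ 25.48090696 321.61991119] 80.60
[... 833 characters left out ...]
84961) [[482.0, 182.0], [526.0, 24.0], [626.0, 52.0], [582.0, 210.0]]
plate 0.64 [69.0, 221.1, 146.6, 264.5] ((660.78515625, -364.6063232421875), (98.29633331298828, 153.1498565673828), 48.778106689453125) [[571.0, -351.0], [686.0, -452.0], [751.0, -378.0], [636.0, -277.0]]
plate 0.46 [219.4, 230.5, 371.0, 299.7] ((597.696533203125, 66.40471649169922), (197.18325805664062, 324.1145935058594), 9.354825019836426) [[474.0, 210.0], [527.0, -110.0], [721.0, -77.0], [669.0, 242.0]]
col [  157   215   276   198 33720] [[573.9000244140625, 203.89999389648438], [617.2000122070312, 51.70000076293945], [531.7999877929688, 27.5], [488.5, 179.60000610351562]] [ 88.77929688 158.144207  ] 74.12882232666016
```

View pics/rect_top.png

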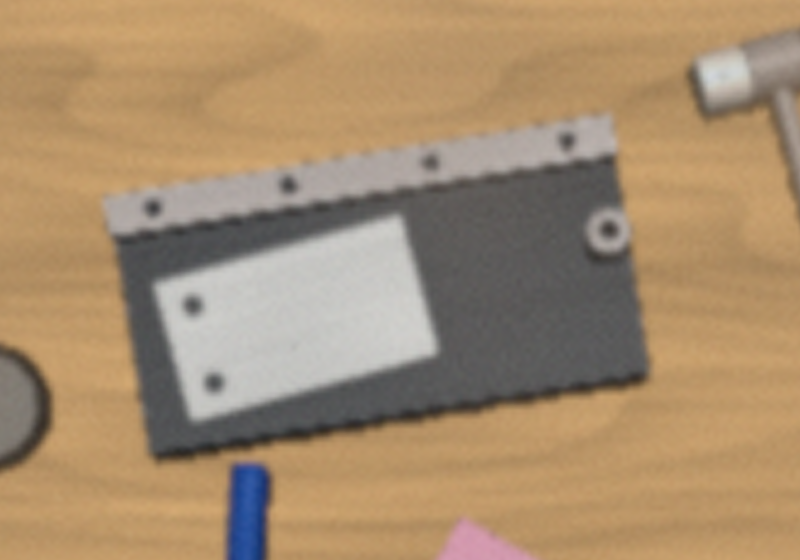

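View pics/rect_scene.png

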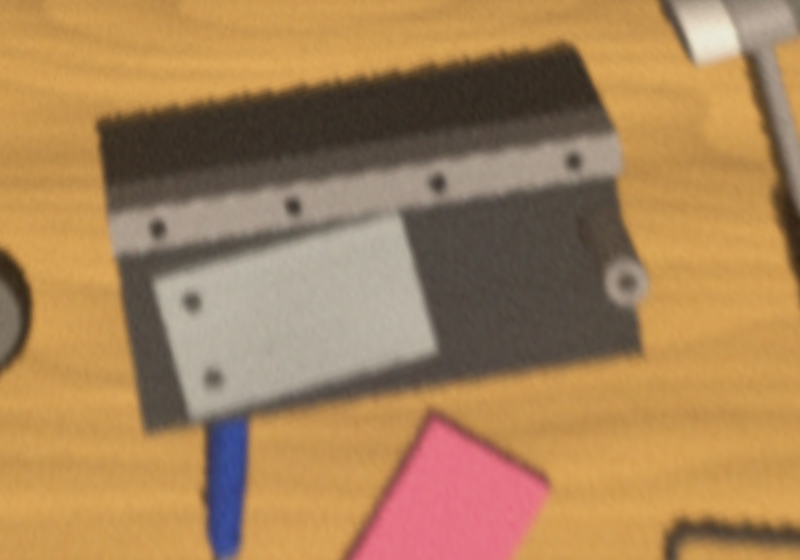

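```bash
cat > meas.py <<'E'
from h import *
def rects(f,z,minarea=5000,x0=0.40,x1=0.75,y0=-0.2,y1=0.35,s=1600,thr=140):
    m=rect(f,z,x0,x1,y0,y1,s)
    g=m.min(axis=2); b=((g>thr)&(m.max(axis=2).astype(int)-g<40)).astype(np.uint8)
    k,l,st,ce=cv2.connectedComponentsWithStats(b); out=[]
    for i in range(1,k):
        if st[i,4]>minarea:
            cs,_=cv2.findContours((l==i).astype(np.uint8),cv2.RETR_EXTERNAL,cv2.CHAIN_APPROX_NONE)
            r=cv2.minAreaRect(max(cs,key=cv2.contourArea)); bx=cv2.boxPoints(r)
            P=np.c_[x1-bx[:,1]/s,y1-bx[:,0]/s]*1000
            out.append((P,sorted(np.array(r[1])/s*1000)))
    return out
def pose(P):
    c=P.mean(0); e=[P[1]-P[0],P[2]-P[1]]; d=max(e,key=np.linalg.norm); d=d/np.linalg.norm(d)
    if d[1]<0:d=-d
    return c,np.degrees(np.arctan2(-d[0],d[1]))
E
python3 - <<'E'
from meas import *
from plant import optics
for n in ["top","scene"]:
    f=optics.grab_frame(n)
    for thr in (115,130,140):
      for z in (0.046,0.056):
        for P,sz in rects(f,z,thr=thr):
            c,a=pose(P); print(n,thr,z,c.round(1),round(a,2),np.round(sz,1))
E
```

```text
top 115 0.046 [640.8  75.2] 9.18 [ 26.9 322. ]
top 115 0.046 [551.4 115.1] 15.69 [ 94.5 164.4]
top 115 0.056 [637.4  74.4] 9.44 [ 26.9 319.6]
top 115 0.056 [549.4 113.9] 15.61 [ 93.8 163.2]
top 130 0.046 [640.7  75. ] 9.4 [ 26.1 321.6]
top 130 0.046 [551.3 115.1] 15.66 [ 92.6 162.4]
top 130 0.056 [637.9  74.2] 9.44 [ 26. 319.]
top 130 0.056 [549.2 114. ] 15.66 [ 91.9 161.2]
top 140 0.046 [641.   75.1] 9.38 [ 25.4 321.6]
top 140 0.046 [551.2 115.1] 15.77 [ 91.4 161.4]
top 140 0.056 [638.2  74.2] 9.38 [ 25.1 319.1]
top 140 0.056 [549.2 113.9] 15.59 [ 90.6 160.2]
scene 115 0.046 [ 688.4 -160.9] -88.63 [ 75.3 124.9]
scene 115 0.046 [575.1  62.8] 9.15 [135.  319.6]
scene 115 0.056 [ 689.4 -159.3] -85.0 [ 71.5 127.9]
scene 115 0.056 [587.5  66.3] 9.14 [133.3 315.4]
scene 130 0.046 [571.5 108.1] 15.52 [121.3 184. ]
scene 130 0.056 [583.9 110.8] 15.52 [119.7 181.4]
scene 140 0.046 [552.8 115.7] 15.72 [ 88.  158.2]
scene 140 0.056 [565.7 118.5] 15.52 [ 86.8 155.9]
```

Block pose: origin (571,63) mm, yaw 9.4°. In the block frame the plate is at (-11,54), skew 6.3°, 21 mm off the bar, which fits the description. I'll close the fingers, align the tool with the block and travel over.

>>> jog_arm:
  fingers: 0
  increments:
    - {"slide": [0,0,0],"rotation": [0,0,5.7]}
    - {"slide": [16,-25,0]}
    - {"slide": [16,-25,0]}
    - {"slide": [16,-25,0]}
    - {"slide": [16,-25,0]}
    - {"slide": [16,-25,0]}
    - {"slide": [16,-25,0]}
    - {"slide": [16,-25,0]}
    - {"slide": [16,-25,0]}
    - {"slide": [16,-25,0]}
    - {"slide": [16,-25,0]}
    - {"slide": [16,-25,0]}
    - {"slide": [16,-25,0]}
    - {"slide": [16,-25,0]}
    - {"slide": [16,-25,0]}
    - {"slide": [16,-25,0]}
    - {"slide": [16,-25,0]}
    - {"slide": [16,-25,0]}
    - {"slide": [16,-25,0]}
    - {"slide": [16,-25,0]}

```text
invalid input
```

>>> jog_arm:
  fingers: 0
  increments:
    - {"slide": [0,0,0],"rotation": [0,0,5.7]}
    - {"slide": [16,-25,0],"rotation": [0,0,0]}
    - {"slide": [16,-25,0],"rotation": [0,0,0]}
    - {"slide": [16,-25,0],"rotation": [0,0,0]}
    - {"slide": [16,-25,0],"rotation": [0,0,0]}
    - {"slide": [16,-25,0],"rotation": [0,0,0]}
    - {"slide": [16,-25,0],"rotation": [0,0,0]}
    - {"slide": [16,-25,0],"rotation": [0,0,0]}
    - {"slide": [16,-25,0],"rotation": [0,0,0]}
    - {"slide": [16,-25,0],"rotation": [0,0,0]}
    - {"slide": [16,-25,0],"rotation": [0,0,0]}
    - {"slide": [16,-25,0],"rotation": [0,0,0]}
    - {"slide": [16,-25,0],"rotation": [0,0,0]}
    - {"slide": [16,-25,0],"rotation": [0,0,0]}
    - {"slide": [16,-25,0],"rotation": [0,0,0]}
    - {"slide": [16,-25,0],"rotation": [0,0,0]}
    - {"slide": [16,-25,0],"rotation": [0,0,0]}
    - {"slide": [16,-25,0],"rotation": [0,0,0]}
    - {"slide": [16,-25,0],"rotation": [0,0,0]}
    - {"slide": [16,-25,0],"rotation": [0,0,0]}

```text
time: 3.17
tool_pos: [0.3854, -0.084, 0.2316]
tool_rot: [0.0, 0.997, 0.082, 0.001]
contact_force: [0.8, 1.0, -0.6]
gripper_width: -0.001
```

>>> jog_arm:
  increments:
    - {"slide": [18,-26,0],"rotation": [0,0,0]}
    - {"slide": [18,-26,0],"rotation": [0,0,0]}
    - {"slide": [18,-26,0],"rotation": [0,0,0]}
    - {"slide": [18,-26,0],"rotation": [0,0,0]}
    - {"slide": [18,-26,0],"rotation": [0,0,0]}
    - {"slide": [18,-26,0],"rotation": [0,0,0]}
    - {"slide": [18,-26,0],"rotation": [0,0,0]}
    - {"slide": [0,0,30],"rotation": [0,0,0]}
    - {"slide": [0,0,30],"rotation": [0,0,0]}
    - {"slide": [0,0,30],"rotation": [0,0,0]}
    - {"slide": [0,0,30],"rotation": [0,0,0]}
    - {"slide": [0,0,15],"rotation": [0,0,0]}
    - {"slide": [0,0,0],"rotation": [0,0,0]}
    - {"slide": [0,0,0],"rotation": [0,0,0]}

```text
time: 4.33
tool_pos: [0.4793, 0.1146, 0.0957]
tool_rot: [-0.0, 0.997, 0.082, -0.001]
contact_force: [0.1, -0.4, 0.3]
gripper_width: -0.001
```

```bash
python3 - <<'E'
from plant import optics,state
import cv2
f=optics.grab_frame("wrist");cv2.imwrite("pics/w1.png",f["frame"])
f=optics.grab_frame("scene");cv2.imwrite("pics/s1.png",cv2.resize(f["frame"][180:320,190:420],None,fx=3,fy=3))
s=state();print(s["time"],s["tool_pos"],s["tool_rot"])
E
```

```text
4.4333 [0.48116343 0.11474695 0.09822638] [8.06165881e-06 9.96667025e-01 8.15620350e-02 1.57324397e-03]
```

View pics/w1.png

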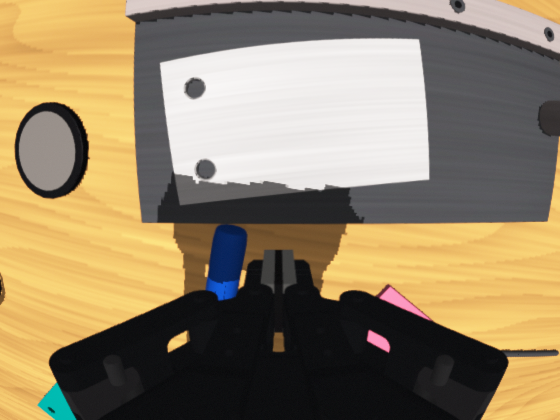

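View pics/s1.png

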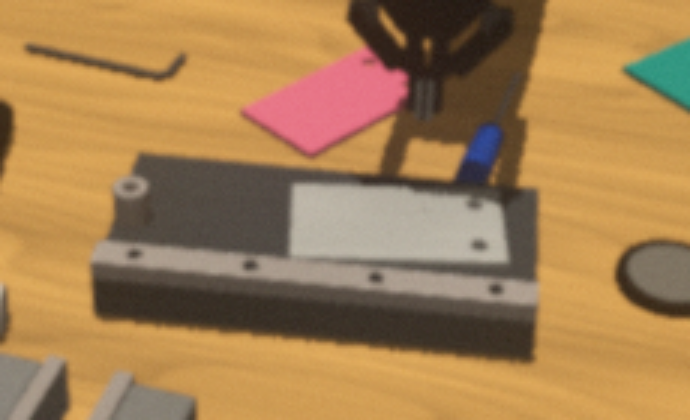

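>>> jog_arm:
  increments:
    - {"slide": [0,0,25],"rotation": [0,0,0]}
    - {"slide": [0,0,20],"rotation": [0,0,0]}
    - {"slide": [0,0,9],"rotation": [0,0,0]}
    - {"slide": [0,0,0],"rotation": [0,0,0]}
    - {"slide": [0,0,0],"rotation": [0,0,0]}

```text
time: 4.85
tool_pos: [0.4806, 0.1147, 0.0434]
tool_rot: [-0.0, 0.997, 0.082, 0.001]
contact_force: [0.1, 1.3, 0.8]
gripper_width: 0.004
```

>>> jog_arm:
  increments:
    - {"slide": [1.5,0,0],"rotation": [0,0,0]}
    - {"slide": [1.5,0,0],"rotation": [0,0,0]}
    - {"slide": [1.5,0,0],"rotation": [0,0,0]}
    - {"slide": [1.5,0,0],"rotation": [0,0,0]}
    - {"slide": [1.5,0,0],"rotation": [0,0,0]}
    - {"slide": [1.5,0,0],"rotation": [0,0,0]}
    - {"slide": [1.5,0,0],"rotation": [0,0,0]}
    - {"slide": [1.5,0,0],"rotation": [0,0,0]}
    - {"slide": [1.5,0,0],"rotation": [0,0,0]}
    - {"slide": [1.5,0,0],"rotation": [0,0,0]}
    - {"slide": [1.5,0,0],"rotation": [0,0,0]}
    - {"slide": [1.5,0,0],"rotation": [0,0,0]}

```text
time: 5.85
tool_pos: [0.4967, 0.1177, 0.0418]
tool_rot: [-0.0, 0.997, 0.082, -0.001]
contact_force: [-4.5, -0.3, 2.0]
gripper_width: -0.002
```

```bash
cat > look.py <<'E'
import sys
from plant import optics,state
import cv2
n=sys.argv[1]
for c in ("wrist","scene"):
    f=optics.grab_frame(c)["frame"]
    if c=="scene": f=cv2.resize(f[200:310,200:400],None,fx=4,fy=4)
    cv2.imwrite(f"pics/{c[0]}{n}.png",f)
s=state();print(s["time"],s["tool_pos"],s["contact_force"])
E
python3 look.py 2
```

```text
5.95 [0.49722829 0.11769908 0.0419109 ] [-4.11201398  0.04606174 -0.12253609]
```

View pics/w2.png

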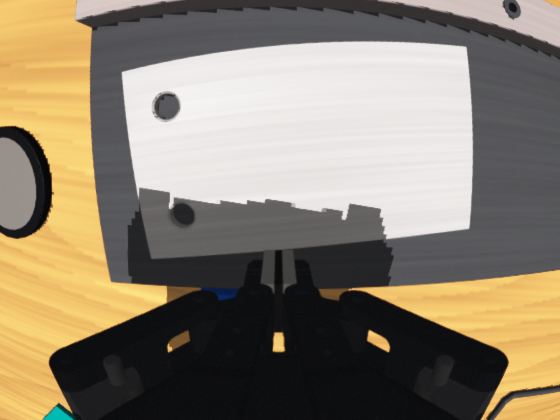

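View pics/s2.png

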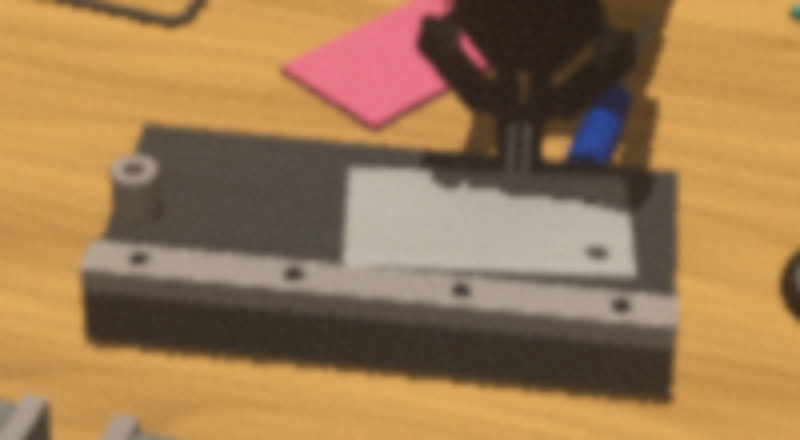

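Contact is made at the near edge, just on the drilled side of the plate's middle (wrist pixel 278,250), at about 4 N. Pushing on.

>>> jog_arm:
  increments:
    - {"slide": [1.2,0,0],"rotation": [0,0,0]}
    - {"slide": [1.2,0,0],"rotation": [0,0,0]}
    - {"slide": [1.2,0,0],"rotation": [0,0,0]}
    - {"slide": [1.2,0,0],"rotation": [0,0,0]}
    - {"slide": [1.2,0,0],"rotation": [0,0,0]}
    - {"slide": [1.2,0,0],"rotation": [0,0,0]}
    - {"slide": [1.2,0,0],"rotation": [0,0,0]}
    - {"slide": [1.2,0,0],"rotation": [0,0,0]}
    - {"slide": [1.2,0,0],"rotation": [0,0,0]}
    - {"slide": [1.2,0,0],"rotation": [0,0,0]}

```text
time: 6.78
tool_pos: [0.5095, 0.1195, 0.0422]
tool_rot: [-0.0, 0.997, 0.082, 0.0]
contact_force: [-2.2, -0.1, -0.9]
gripper_width: -0.002
```

```bash
python3 look.py 3
```

```text
6.8833 [0.50979198 0.11951782 0.04240423] [-1.53758512 -0.54076293 -1.72089938]
```

View pics/w3.png

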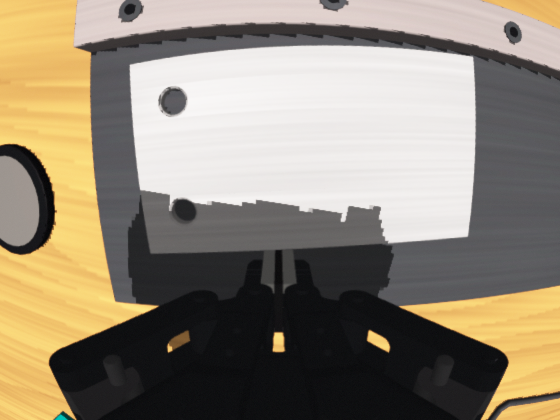

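>>> jog_arm:
  increments:
    - {"slide": [1,0,0],"rotation": [0,0,0]}
    - {"slide": [1,0,0],"rotation": [0,0,0]}
    - {"slide": [1,0,0],"rotation": [0,0,0]}
    - {"slide": [1,0,0],"rotation": [0,0,0]}
    - {"slide": [1,0,0],"rotation": [0,0,0]}
    - {"slide": [1,0,0],"rotation": [0,0,0]}

```text
time: 7.38
tool_pos: [0.5149, 0.1207, 0.0422]
tool_rot: [-0.0, 0.997, 0.082, -0.001]
contact_force: [-4.4, 0.5, 1.5]
gripper_width: 0.001
```

```bash
python3 look.py 4
```

```text
7.4833 [0.51499459 0.12081453 0.04224928] [-4.7817372   1.49651163  0.87860346]
```

View pics/w4.png

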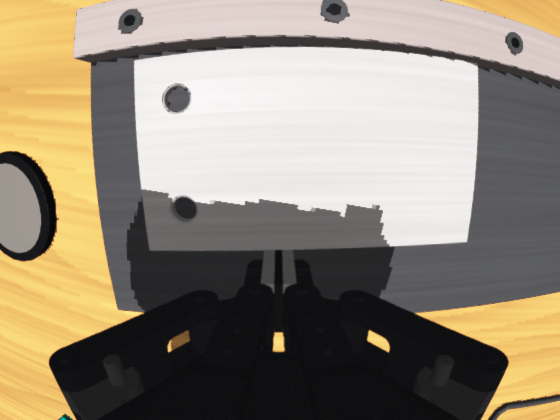

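>>> jog_arm:
  increments:
    - {"slide": [0.8,0,0],"rotation": [0,0,0]}
    - {"slide": [0.8,0,0],"rotation": [0,0,0]}
    - {"slide": [0.8,0,0],"rotation": [0,0,0]}

```text
time: 7.73
tool_pos: [0.5169, 0.1214, 0.0422]
tool_rot: [-0.001, 0.997, 0.082, -0.001]
contact_force: [-6.7, 2.3, 1.2]
gripper_width: 0.001
```

>>> jog_arm:
  increments:
    - {"slide": [0.5,0,0],"rotation": [0,0,0]}
    - {"slide": [0.5,0,0],"rotation": [0,0,0]}

```text
time: 7.9
tool_pos: [0.517, 0.1215, 0.0421]
tool_rot: [-0.0, 0.997, 0.082, -0.002]
contact_force: [-10.8, 1.1, 4.9]
gripper_width: 0.004
```

```bash
python3 look.py 5
```

```text
8.0 [0.51700234 0.12146917 0.04215268] [-8.58610089  0.75269682  4.64524181]
```

View pics/w5.png

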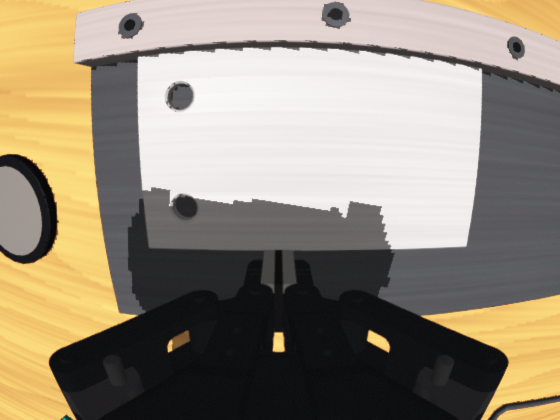

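>>> jog_arm:
  increments:
    - {"slide": [0.7,0,0],"rotation": [0,0,0]}
    - {"slide": [0.7,0,0],"rotation": [0,0,0]}

```text
time: 8.17
tool_pos: [0.5171, 0.1215, 0.042]
tool_rot: [-0.0, 0.997, 0.082, -0.004]
contact_force: [-15.4, 0.1, 9.5]
gripper_width: 0.001
```

>>> jog_arm:
  increments:
    - {"slide": [0.7,0,0],"rotation": [0,0,0]}
    - {"slide": [0,0,0],"rotation": [0,0,0]}

```text
time: 8.33
tool_pos: [0.5171, 0.1215, 0.042]
tool_rot: [-0.0, 0.997, 0.082, -0.005]
contact_force: [-17.0, -0.5, 10.8]
gripper_width: -0.002
```

```bash
python3 look.py 6; python3 - <<'E'
import cv2
f=cv2.imread("pics/w6.png")
cv2.imwrite("pics/w6c.png",cv2.resize(f[20:120,80:500],None,fx=1.9,fy=4))
E
```

```text
8.4333 [0.51713613 0.1215239  0.04195981] [-16.11820714   0.22412808   9.76423538]
```

View pics/w6c.png

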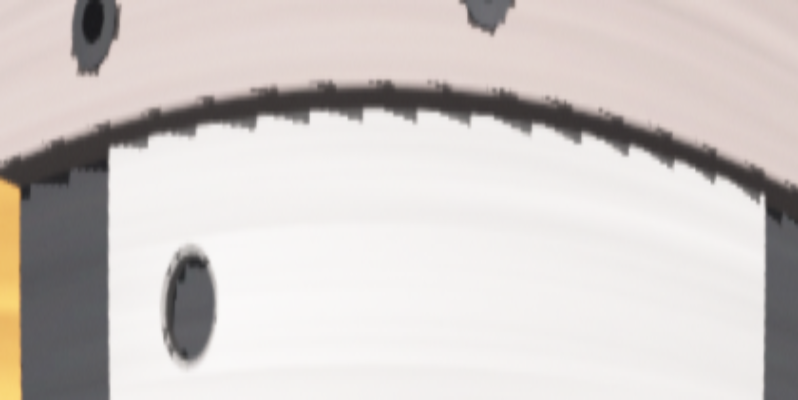

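View pics/s6.png

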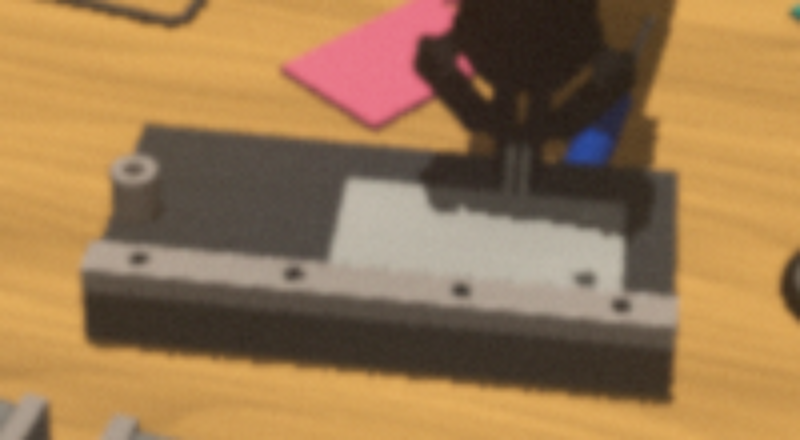

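The plate is flush: the dark band along the bar (wrist row about 40-55) is even from end to end, and the force has risen to 16 N. I'll back off, lift, and go round to the tail.

>>> jog_arm:
  increments:
    - {"slide": [-6,0,0],"rotation": [0,0,0]}
    - {"slide": [-10,0,0],"rotation": [0,0,0]}
    - {"slide": [0,0,-20],"rotation": [0,0,0]}
    - {"slide": [0,0,-20],"rotation": [0,0,0]}
    - {"slide": [0,0,-10],"rotation": [0,0,0]}
    - {"slide": [13,26,0],"rotation": [0,0,0]}
    - {"slide": [13,26,0],"rotation": [0,0,0]}
    - {"slide": [13,26,0],"rotation": [0,0,0]}
    - {"slide": [13,26,0],"rotation": [0,0,0]}
    - {"slide": [13,27,0],"rotation": [0,0,0]}
    - {"slide": [0,0,0],"rotation": [0,0,0]}
    - {"slide": [0,0,0],"rotation": [0,0,0]}

```text
time: 9.43
tool_pos: [0.5915, -0.0012, 0.0928]
tool_rot: [0.0, 0.997, 0.08, 0.001]
contact_force: [0.3, -0.8, 0.1]
gripper_width: -0.002
```

```bash
python3 look.py 7; cat > blk.py <<'E'
import numpy as np
def blk(p):
    a=np.radians(9.4);r=np.array(p[:2])*1000-[571.2,63.3]
    return np.array([r[0]*np.cos(a)+r[1]*np.sin(a),-r[0]*np.sin(a)+r[1]*np.cos(a)])
E
python3 - <<'E'
from blk import *
from meas import *
from plant import state,optics
print(blk(state()["tool_pos"]))
f=optics.grab_frame("top")
cv2.imwrite("pics/t7.png",cv2.resize(f["frame"][120:220,150:350],None,fx=4,fy=4))
m=rect(f,0.046,0.40,0.75,-0.2,0.3,1600);cv2.imwrite("pics/r7.png",m)
E
```

```text
9.5333 [5.90212692e-01 3.86935597e-04 9.22387182e-02] [0.28021963 0.38211685 0.42722723]
[  8.48205631 -65.17354423]
```

View pics/r7.png

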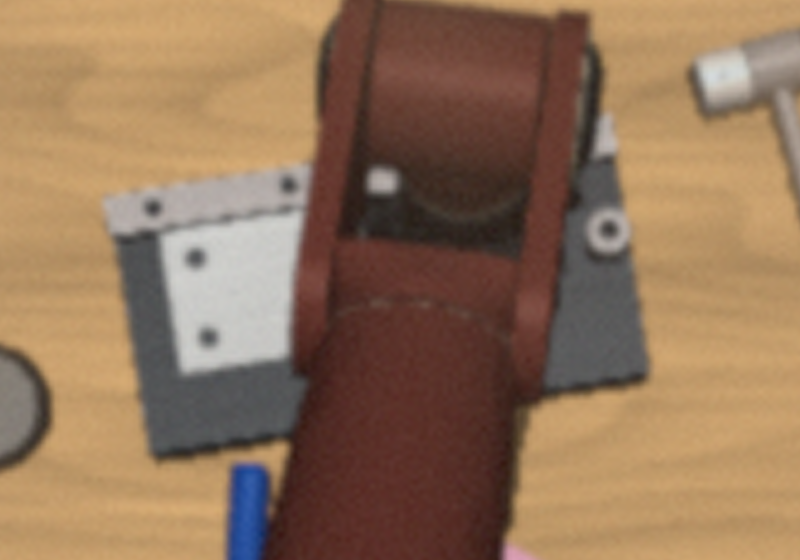

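View pics/w7.png

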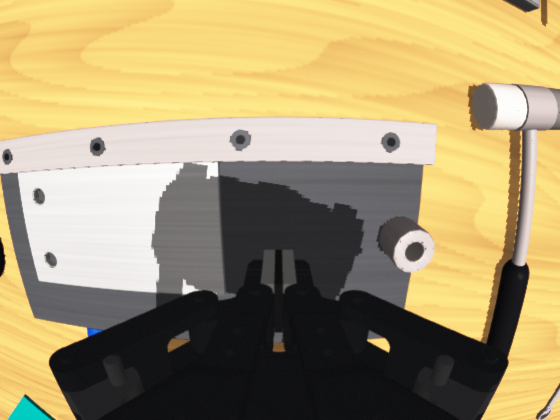

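View pics/s7.png

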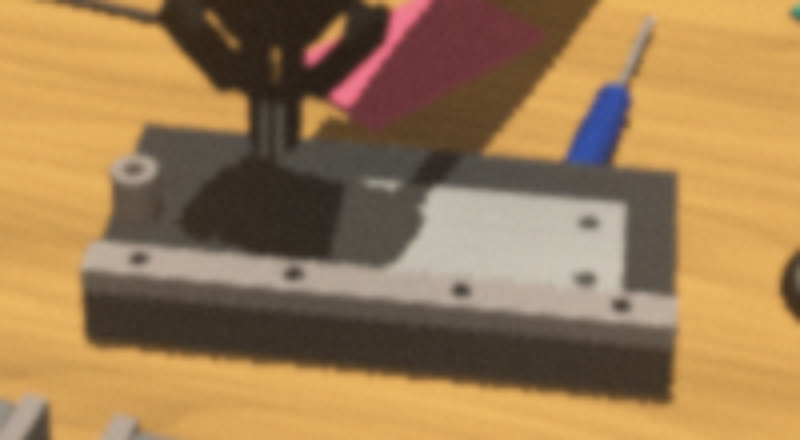

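>>> jog_arm:
  increments:
    - {"slide": [0,0,20],"rotation": [0,0,0]}
    - {"slide": [0,0,20],"rotation": [0,0,0]}
    - {"slide": [0,0,10],"rotation": [0,0,0]}
    - {"slide": [0,0,0],"rotation": [0,0,0]}
    - {"slide": [0,-5,0],"rotation": [0,0,0]}
    - {"slide": [0,-5,0],"rotation": [0,0,0]}
    - {"slide": [0,-3,0],"rotation": [0,0,0]}
    - {"slide": [0,-2,0],"rotation": [0,0,0]}
    - {"slide": [0,-2,0],"rotation": [0,0,0]}
    - {"slide": [0,-2,0],"rotation": [0,0,0]}
    - {"slide": [0,-2,0],"rotation": [0,0,0]}
    - {"slide": [0,-2,0],"rotation": [0,0,0]}
    - {"slide": [0,-2,0],"rotation": [0,0,0]}

```text
time: 10.67
tool_pos: [0.5863, 0.0249, 0.0423]
tool_rot: [-0.0, 0.997, 0.082, -0.0]
contact_force: [-0.1, -0.3, -0.4]
gripper_width: -0.002
```

```bash
python3 look.py 8; python3 -c "
from blk import *
from plant import state
print(blk(state()['tool_pos']))"
```

```text
10.7667 [0.58626996 0.02500477 0.04225079] [0.02938743 0.31399661 0.66188279]
[  8.61300164 -40.2423241 ]
```

View pics/w8.png

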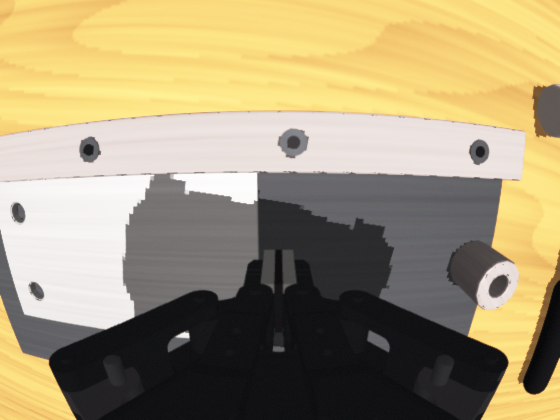

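>>> jog_arm:
  increments:
    - {"slide": [0,-2,0],"rotation": [0,0,0]}
    - {"slide": [0,-2,0],"rotation": [0,0,0]}
    - {"slide": [0,-2,0],"rotation": [0,0,0]}
    - {"slide": [0,-2,0],"rotation": [0,0,0]}
    - {"slide": [0.1,-2,0],"rotation": [0,0,0]}
    - {"slide": [0.1,-2,0],"rotation": [0,0,0]}
    - {"slide": [0.1,-2,0],"rotation": [0,0,0]}
    - {"slide": [0.1,-2,0],"rotation": [0,0,0]}
    - {"slide": [0.1,-2,0],"rotation": [0,0,0]}
    - {"slide": [0.1,-2,0],"rotation": [0,0,0]}

```text
time: 11.6
tool_pos: [0.5833, 0.0443, 0.0423]
tool_rot: [0.001, 0.997, 0.082, -0.001]
contact_force: [-2.0, -5.3, 1.2]
gripper_width: -0.002
```

```bash
python3 look.py 9; python3 -c "
from blk import *
from plant import state
print(blk(state()['tool_pos']))"
```

```text
11.7 [0.58319483 0.04457401 0.04227905] [-1.76793424 -4.41538339  1.83045012]
[  8.77532067 -20.4336118 ]
```

View pics/w9.png

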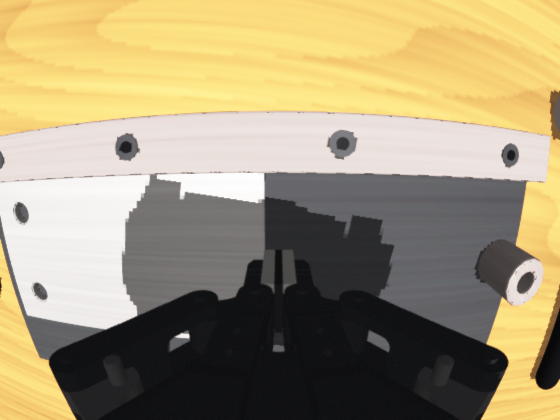

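View pics/s9.png

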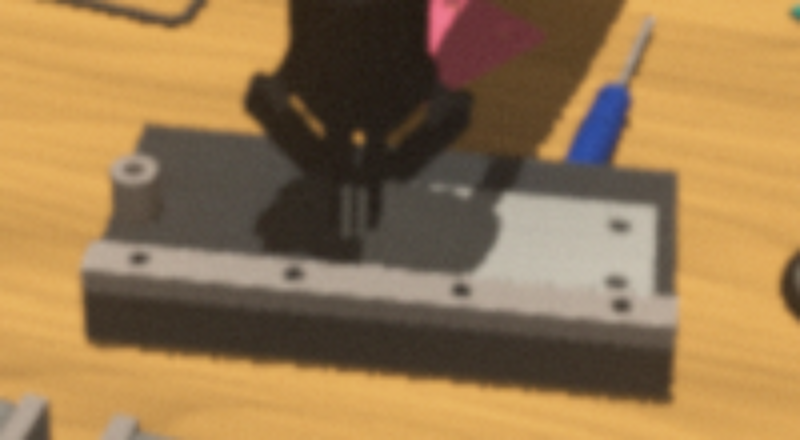

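>>> jog_arm:
  increments:
    - {"slide": [0.1,-2.2,0],"rotation": [0,0,0]}
    - {"slide": [0.1,-2.2,0],"rotation": [0,0,0]}
    - {"slide": [0.1,-2.2,0],"rotation": [0,0,0]}
    - {"slide": [0.1,-2.2,0],"rotation": [0,0,0]}
    - {"slide": [0.1,-2.2,0],"rotation": [0,0,0]}
    - {"slide": [0.1,-2.2,0],"rotation": [0,0,0]}
    - {"slide": [0.1,-2.2,0],"rotation": [0,0,0]}
    - {"slide": [0.1,-2.2,0],"rotation": [0,0,0]}
    - {"slide": [0.1,-2.2,0],"rotation": [0,0,0]}
    - {"slide": [0.1,-2.2,0],"rotation": [0,0,0]}
    - {"slide": [0.1,-2.2,0],"rotation": [0,0,0]}
    - {"slide": [0.1,-2.2,0],"rotation": [0,0,0]}
    - {"slide": [0.1,-2.2,0],"rotation": [0,0,0]}
    - {"slide": [0.1,-2.2,0],"rotation": [0,0,0]}
    - {"slide": [0.1,-2.2,0],"rotation": [0,0,0]}
    - {"slide": [0.1,-2.2,0],"rotation": [0,0,0]}
    - {"slide": [0.1,-2.2,0],"rotation": [0,0,0]}
    - {"slide": [0.1,-2.2,0],"rotation": [0,0,0]}

```text
time: 13.2
tool_pos: [0.578, 0.0831, 0.0421]
tool_rot: [0.001, 0.997, 0.082, -0.002]
contact_force: [-3.5, -7.6, 1.5]
gripper_width: 0.002
```

```bash
python3 look.py 10; python3 -c "
from blk import *
from meas import *
from plant import state,optics
print(blk(state()['tool_pos']))
f=optics.grab_frame('scene')
cv2.imwrite('pics/rs10.png',rect(f,0.046,0.45,0.7,0.0,0.30,2600))
f=optics.grab_frame('top')
cv2.imwrite('pics/rt10.png',rect(f,0.046,0.45,0.7,0.0,0.30,2600))"
```

```text
13.3 [0.57808498 0.08362567 0.04205256] [-1.92163203 -5.74783737  0.22947732]
[10.11223581 18.92824566]
```

View pics/w10.png

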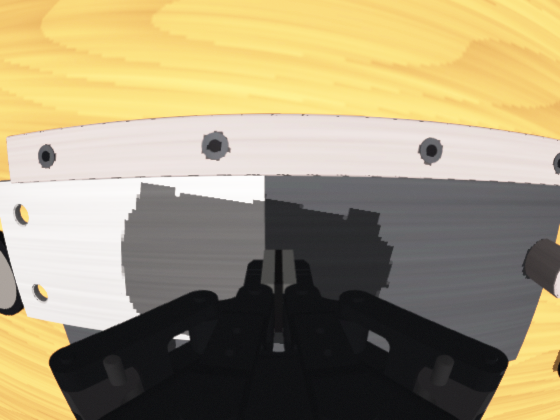

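View pics/rs10.png

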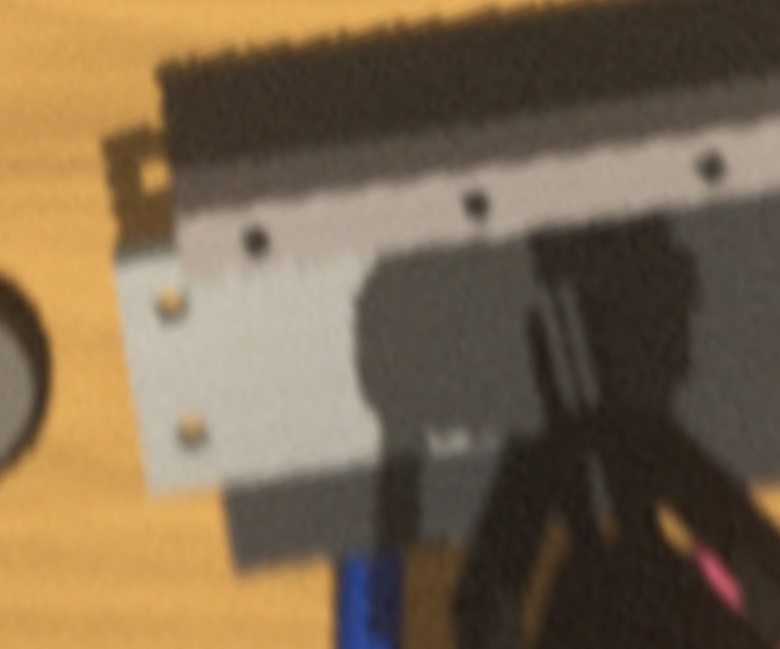

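View pics/rt10.png

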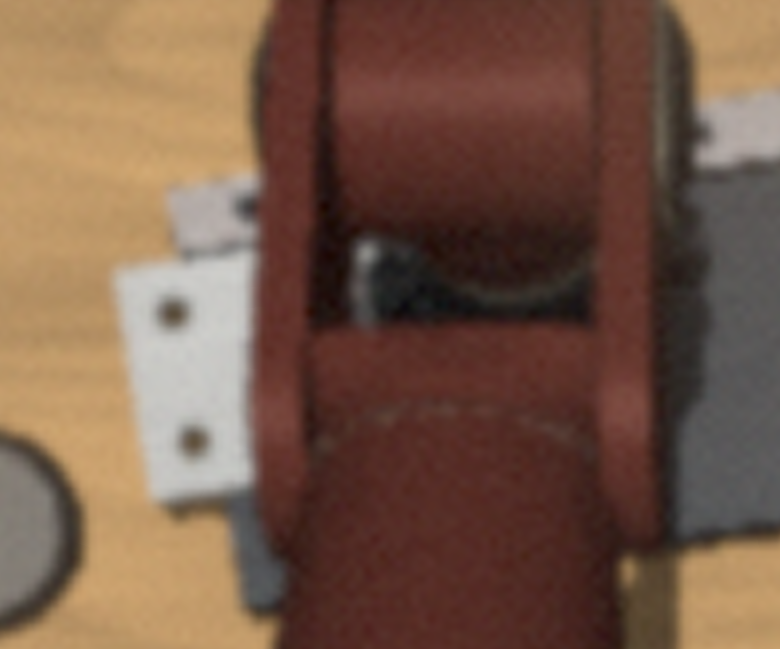

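Overhang is now about 25-26 mm by the top view (plate end corners at 118,270 and 153,503), and the plate is still flush. I'll push 12 mm more.

>>> jog_arm:
  increments:
    - {"slide": [0.1,-2,0],"rotation": [0,0,0]}
    - {"slide": [0.1,-2,0],"rotation": [0,0,0]}
    - {"slide": [0.1,-2,0],"rotation": [0,0,0]}
    - {"slide": [0.1,-2,0],"rotation": [0,0,0]}
    - {"slide": [0,-2,0],"rotation": [0,0,0]}
    - {"slide": [0,-2,0],"rotation": [0,0,0]}
    - {"slide": [0,0,0],"rotation": [0,0,0]}
    - {"slide": [0,0,0],"rotation": [0,0,0]}

```text
time: 14.07
tool_pos: [0.5764, 0.0954, 0.042]
tool_rot: [0.001, 0.997, 0.082, -0.001]
contact_force: [-3.3, -6.5, 1.1]
gripper_width: 0.001
```

>>> jog_arm:
  increments:
    - {"slide": [0,5,0],"rotation": [0,0,0]}
    - {"slide": [0,10,0],"rotation": [0,0,0]}
    - {"slide": [0,10,0],"rotation": [0,0,0]}
    - {"slide": [0,0,-25],"rotation": [0,0,0]}
    - {"slide": [0,0,-35],"rotation": [0,0,0]}
    - {"slide": [0,0,-35],"rotation": [0,0,0]}
    - {"slide": [0,0,-35],"rotation": [0,0,0]}
    - {"slide": [-30,0,0],"rotation": [0,0,0]}
    - {"slide": [-30,0,0],"rotation": [0,0,0]}
    - {"slide": [-30,0,0],"rotation": [0,0,0]}
    - {"slide": [-30,0,0],"rotation": [0,0,0]}
    - {"slide": [0,0,0],"rotation": [0,0,0]}
    - {"slide": [0,0,0],"rotation": [0,0,0]}

```text
time: 15.15
tool_pos: [0.4623, 0.0513, 0.1723]
tool_rot: [-0.0, 0.997, 0.081, 0.001]
contact_force: [0.7, -1.0, 0.1]
gripper_width: 0.002
```

```bash
python3 look.py 11; python3 -c "
from blk import *
from meas import *
from plant import state,optics
f=optics.grab_frame('scene')
cv2.imwrite('pics/rs11.png',rect(f,0.046,0.45,0.7,0.0,0.30,2600))
f=optics.grab_frame('top')
cv2.imwrite('pics/rt11.png',rect(f,0.046,0.45,0.7,0.0,0.30,2600))"
```

```text
15.25 [0.4639613  0.0514627  0.17294264] [ 0.59059355 -0.16796437 -0.15330764]
```

View pics/w11.png

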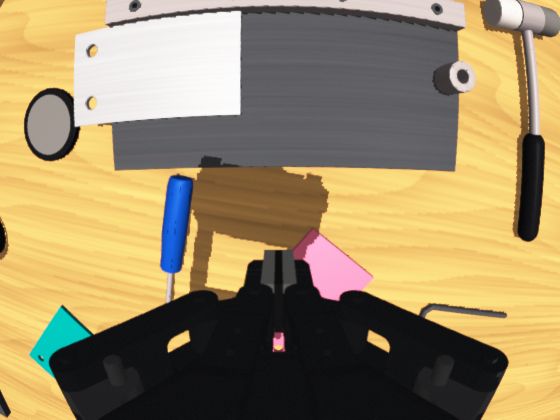

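View pics/rs11.png

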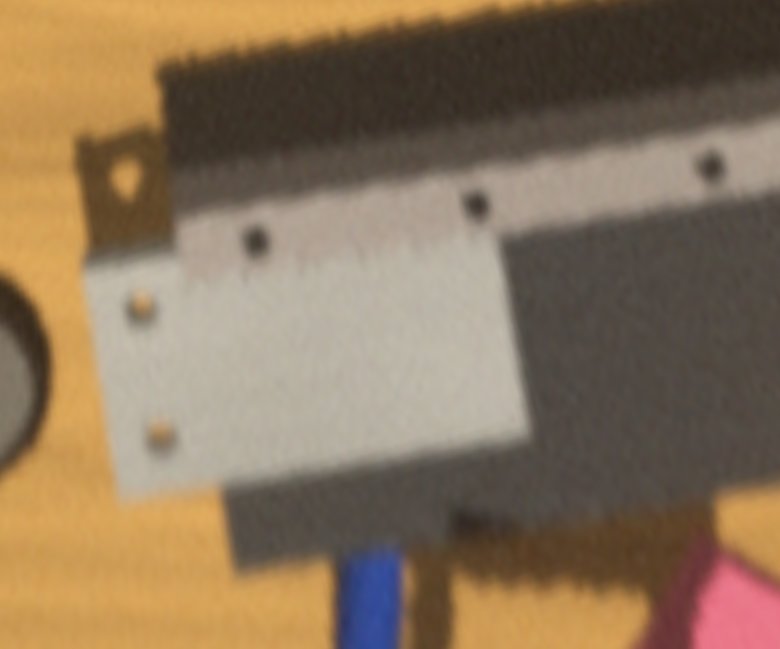

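View pics/rt11.png

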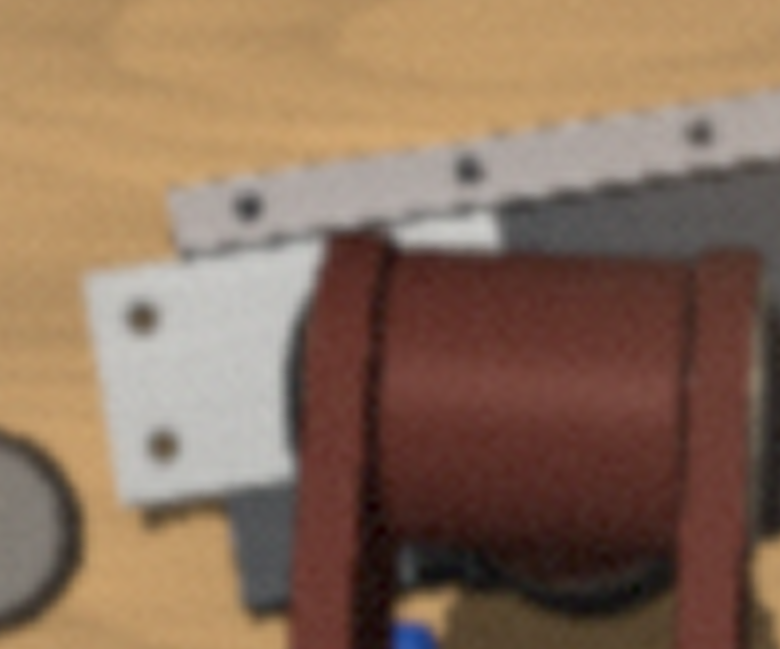

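Holes show clear table through them, and the overhang is about 37-38 mm. The top view suggests a possible skew of about 0.4°, near its resolution, so I'll reseat the plate gently against the bar.

>>> jog_arm:
  increments:
    - {"slide": [12,-25,0],"rotation": [0,0,0]}
    - {"slide": [12,-25,0],"rotation": [0,0,0]}
    - {"slide": [12,-25,0],"rotation": [0,0,0]}
    - {"slide": [12,-24,0],"rotation": [0,0,0]}
    - {"slide": [0,0,30],"rotation": [0,0,0]}
    - {"slide": [0,0,30],"rotation": [0,0,0]}
    - {"slide": [0,0,30],"rotation": [0,0,0]}
    - {"slide": [0,0,25],"rotation": [0,0,0]}
    - {"slide": [0,0,0],"rotation": [0,0,0]}
    - {"slide": [0,0,15],"rotation": [0,0,0]}
    - {"slide": [0,0,0],"rotation": [0,0,0]}
    - {"slide": [0,0,0],"rotation": [0,0,0]}

```text
time: 16.35
tool_pos: [0.495, 0.1573, 0.043]
tool_rot: [-0.0, 0.997, 0.082, -0.0]
contact_force: [0.3, 0.3, -0.2]
gripper_width: -0.002
```

```bash
python3 look.py 12; python3 -c "
from blk import *
from plant import state
print(blk(state()['tool_pos']))"
```

```text
16.45 [0.49583497 0.15741953 0.04408118] [ 0.52539556 -0.68054816 -0.28398108]
[-58.98087982 105.16477416]
```

View pics/w12.png

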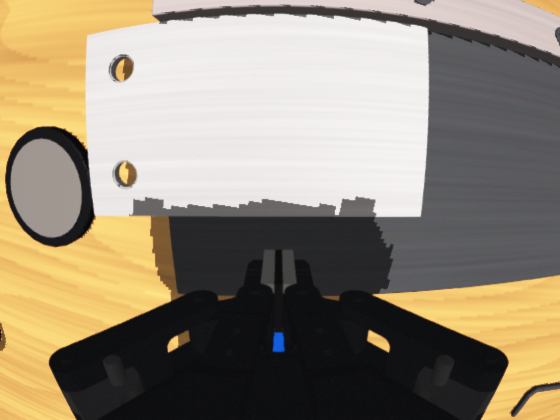

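>>> jog_arm:
  increments:
    - {"slide": [3,0,0.7],"rotation": [0,0,0]}
    - {"slide": [3,0,0],"rotation": [0,0,0]}
    - {"slide": [2,0,0],"rotation": [0,0,0]}
    - {"slide": [2,0,0],"rotation": [0,0,0]}
    - {"slide": [1,0,0],"rotation": [0,0,0]}
    - {"slide": [1,0,0],"rotation": [0,0,0]}
    - {"slide": [1,0,0],"rotation": [0,0,0]}
    - {"slide": [1,0,0],"rotation": [0,0,0]}

```text
time: 17.12
tool_pos: [0.5082, 0.1594, 0.0415]
tool_rot: [0.0, 0.997, 0.082, -0.0]
contact_force: [0.2, 0.1, -0.1]
gripper_width: 0.002
```

>>> jog_arm:
  increments:
    - {"slide": [1,0,0],"rotation": [0,0,0]}
    - {"slide": [0.5,0,0],"rotation": [0,0,0]}

```text
time: 17.28
tool_pos: [0.5098, 0.1597, 0.0416]
tool_rot: [0.0, 0.997, 0.082, -0.0]
contact_force: [0.6, -0.0, 0.5]
gripper_width: -0.002
```

>>> jog_arm:
  increments:
    - {"slide": [0.7,0,0],"rotation": [0,0,0]}
    - {"slide": [0.7,0,0],"rotation": [0,0,0]}

```text
time: 17.45
tool_pos: [0.5105, 0.1599, 0.0415]
tool_rot: [0.0, 0.997, 0.082, -0.001]
contact_force: [-3.7, -0.5, 2.8]
gripper_width: -0.001
```

>>> jog_arm:
  increments:
    - {"slide": [0.7,0,0],"rotation": [0,0,0]}
    - {"slide": [0.7,0,0],"rotation": [0,0,0]}
    - {"slide": [0.7,0,0],"rotation": [0,0,0]}

```text
time: 17.7
tool_pos: [0.5107, 0.1599, 0.0412]
tool_rot: [0.0, 0.997, 0.082, -0.004]
contact_force: [-11.2, -1.5, 7.6]
gripper_width: 0.002
```

>>> jog_arm:
  increments:
    - {"slide": [0.7,0,0],"rotation": [0,0,0]}
    - {"slide": [0,0,0],"rotation": [0,0,0]}

```text
time: 17.87
tool_pos: [0.5106, 0.1599, 0.041]
tool_rot: [0.001, 0.997, 0.082, -0.004]
contact_force: [-11.1, -2.5, 10.3]
gripper_width: -0.003
```

>>> jog_arm:
  increments:
    - {"slide": [-3,0,0],"rotation": [0,0,0]}
    - {"slide": [-5,0,0],"rotation": [0,0,0]}
    - {"slide": [-10,0,0],"rotation": [0,0,0]}
    - {"slide": [0,0,-25],"rotation": [0,0,0]}
    - {"slide": [0,0,-35],"rotation": [0,0,0]}
    - {"slide": [0,0,-35],"rotation": [0,0,0]}
    - {"slide": [0,0,-35],"rotation": [0,0,0]}
    - {"slide": [-15,30,0],"rotation": [0,0,0]}
    - {"slide": [-15,30,0],"rotation": [0,0,0]}
    - {"slide": [-15,30,0],"rotation": [0,0,0]}
    - {"slide": [-15,30,0],"rotation": [0,0,0]}
    - {"slide": [-15,30,0],"rotation": [0,0,0]}
    - {"slide": [0,30,0],"rotation": [0,0,0]}
    - {"slide": [0,30,0],"rotation": [0,0,0]}
    - {"slide": [0,30,0],"rotation": [0,0,0]}
    - {"slide": [0,30,0],"rotation": [0,0,0]}
    - {"slide": [0,30,0],"rotation": [0,0,0]}
    - {"slide": [0,30,0],"rotation": [0,0,0]}
    - {"slide": [0,0,0],"rotation": [0,0,0]}
    - {"slide": [0,0,0],"rotation": [0,0,0]}

```text
time: 19.53
tool_pos: [0.4753, -0.1812, 0.1714]
tool_rot: [-0.0, 0.997, 0.08, -0.0]
contact_force: [0.1, 0.9, -0.9]
gripper_width: -0.004
```

```bash
python3 look.py 13; python3 -c "
from blk import *
from meas import *
from plant import state,optics
f=optics.grab_frame('top'); cv2.imwrite('pics/t13.png',f['frame'])
cv2.imwrite('pics/rt13.png',rect(f,0.046,0.45,0.7,0.0,0.30,2600))
for z in (.046,.056):
  for P,sz in rects(f,z,minarea=3000):
    c,a=pose(P);print(z,c.round(1),round(a,2),np.round(sz,1),[blk(p/1000).round(1).tolist() for p in P])
print(state()['time'])"
```

```text
19.6333 [ 0.47527727 -0.17970422  0.17131526] [ 0.11604224  0.49812386 -0.16048057]
0.046 [ 707.6 -169.1] 13.39 [29.9 65.1] [[109.2, -218.1], [113.8, -283.1], [83.9, -285.1], [79.4, -220.1]]
0.046 [592.   86.3] 9.44 [118.3 359.6] [[83.4, 199.1], [83.6, -160.5], [-34.7, -160.6], [-35.0, 199.0]]
0.056 [ 704.5 -168.6] 14.04 [29.7 65.6] [[105.8, -216.7], [111.1, -282.1], [81.5, -284.5], [76.2, -219.1]]
0.056 [589.6  85.4] 9.44 [117.5 356.5] [[80.4, 197.1], [80.6, -159.5], [-36.9, -159.5], [-37.1, 197.0]]
19.6833
```

View pics/rt13.png

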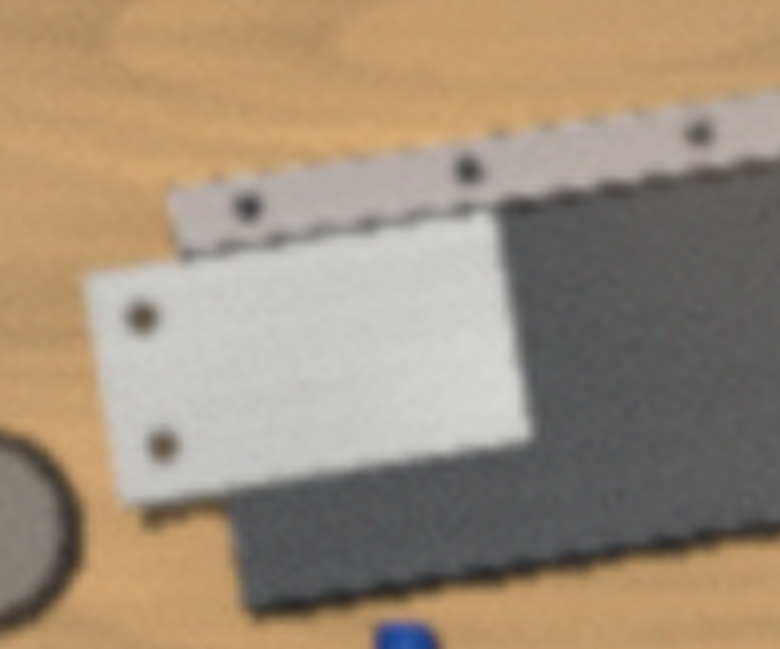

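View pics/t13.png

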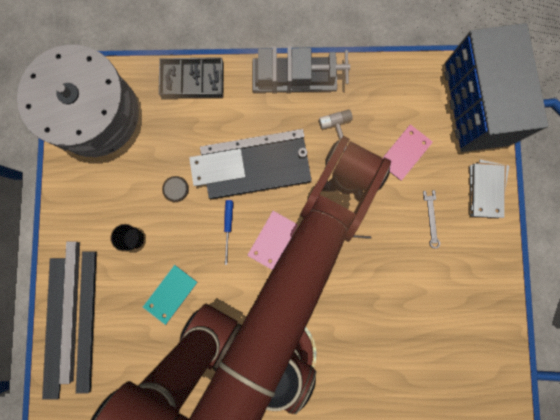

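The top view shows the plate merged with the bar. Its near edge is at block x = -35 at both ends, as it should be when flush, and its end is about 38 mm past the block. The lid, screwdriver, bush and other things are where they were, and the arm is clear. Handing in.

```bash
python3 -c "
from plant import manip,state
print(manip.job_done(), state()['time'])"
```

```text
the job is handed in; nothing more can be done
the job is handed in; nothing more can be done
```

The keeper plate now lies flat against the stop bar with both holes clear beyond the block's left end. I handed the job in at about 20 s.

I pushed the plate with closed fingertips, first square against the bar. I then slid it along the bar from its plain end, about 68 mm, and finished with a light press (about 11 N) to seat it again. The highest wrist force reading was about 20 N (the two axes combined), and the plate was never gripped or lifted.

- **Overhang:** about 38 mm in the last top view, against the 26 mm needed. About 76% of the plate still rests on the block. The table shows through both holes.
- **Flatness:** the last top view puts the plate's near edge at block x = -34.7 and -35.0 mm at its ends, where -35 is flush. The plate and bar also showed the same angle, 9.4°.
- **Other things:** the bush, tub lid, screwdriver, hammer and the rest are where they were in the pictures.

**One disagreement:** a check partway through hinted at about 0.4° of skew. That was near the camera's resolution. When I pressed the plate again it hardly moved, and the last view did not show the skew.

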